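# Fit the slit plate and hold the amber cell in the light path

## Robot

A 7-joint arm with a two-finger parallel gripper is mounted at the origin on a cart in front of the work surface, level with it; the furniture and walls round the work are solid. World frame = base frame: x ahead of the robot, y to its left, z up, the work surface at z = 0. Lengths are in m, angles in rad, forces in N, time in s.
With the tool pointing down it reaches from about 0.4 to 0.925 m from the base axis. Payload 5.6 kg.
Tool frame: the origin (TCP) lies at the very end of the fingers, on their centre line; the grasp point (between the pads) lies 19 mm behind it; z points along the fingers, y is the line along which they close (so a half turn about z gives the same grasp; the last joint's range is limited). The gripper opens to 85 mm and grips with 20 to 120 N. Pads are 22 mm wide; open, the fingers measure 114 mm over their backs; the gripper's body (76 mm by 85 mm) begins 54 mm behind the grasp point. The pads swing forward as they close: fully open they stand 13 mm farther back than shut.
Start: joints at [1.093, 0.468, -0.012, 1.603, 0.006, 1.071, -0.056], TCP at [0.274, -0.59, 0.231] pointing down, gripper open.
Joint ranges: [-2.53, 2.53], [-0.31, 2.02], [-1.57, 1.55], [0.28, 2.44], [-1.29, 4.43], [0.15, 1.84], [-2.92, 2.92]. Speed limits (rad/s): [2.57, 2.57, 3.14, 3.14, 3.14, 3.14, 3.14].

## Interface

Orientations are given as a 3x3 rotation matrix whose columns are the frame's x, y, z axes.
In Python, from rig import r gives the robot as it stands. The module is installed in compiled form; this text tells all that it offers.
- The arm moves only by the tool move_arm, never from a script. Its argument "steps" is a list of rows, each a list of 5 numbers: the gripper's target within -1 to 1 (shut at 1, half-way at 0, fully open at -1), then the shift along the tool's x, y, z normalised to -1 to 1, where 1 is 300 mm, then the turn about the tool's z normalised to -1 to 1, where 1 is 30 degrees. A call has 1 to 20 rows; each row is the pose to reach, as a shift and turn from the pose commanded when the call began, along the tool's axes at that moment; what a row does not reach only later rows make up. A row lasts 1/10 s, in which the tool goes at most 50 mm and 8.59 degrees, less where a joint would pass 70% of its speed; a pose out of reach is approached as far as the arm can. A call with a number of a shift or a turn outside -1 to 1 is refused whole. A call with a gripper value outside its range is refused whole. The fingers move at their own pace and stop on an object; "force" is the grip in N (left out, the last holds). Time passes only in rows, so rows that repeat a pose let the fingers close. It gives the time, the measured TCP pose, the force, the opening and the grip force at its end, in the units of the state.
- r.read_state(): the state, without advancing time (a new reading comes with each control period).
- r.snapshot(name): name is "scene" or "top" or "wrist"; returns the picture (480x640x3 uint8, red, green, blue); there is no depth.
- r.camera_params(name): a dict with "fx", "fy", "cx", "cy" (pixels), "R" (3x3) and "t" (3): a world point X has camera coordinates R X + t; the wrist camera has in their place "mount" (4x4, takes a point from camera to tool coordinates, whose origin is the TCP and whose axes are the flange's). Camera axes: x right, y down, z forward; pixel columns grow to the right and rows downward; lengths in m; the calibration is good to about 2 mm. A picture is of the moment at which its call begins: read the wrist's pose just before it. camera_params takes no time and is no camera call.
- r.sign_off(): hands the job in; it is judged then, once.
The state is a dict: "t": time; "qpos": joint angles; "joint_velocities": joint speeds; "tau": joint torques, N m; "ee_pos": TCP position; "orientation": TCP orientation; "contact_force": force on the tool from outside, world axes, zero at the start; "wrist_torque": the same for the moment, N m; "opening": finger opening in m; "finger_force": force on a finger pad.
Only numpy, scipy, OpenCV 4.12 (cv2) and the standard library are available. Lean on these libraries where they do the work, as an engineer would, in place of code of your own. Each camera call takes 0.05 s, during which the arm holds its last target. There are 200 camera calls.

## Task

First lift the slit plate out of its wooden block by its black tab, slide it edgewise down the slot in front of the lamp on the beam stand until it is fully home, and let go of it. Then take the amber cell (orange lid) out of the rack, gripping it by its two white frosted faces only and never touching its clear windows with the fingers, and hold it still and upright in the light path above the white cross, at the middle height of the lamp and detector openings, with its clear windows facing the lamp and the detector. Finish while still holding it there; leave the green cell and the other loose things where they are.

Things in the scene. Friction and masses are not known exactly. Their poses are not given: they have to be found in the camera images.
- beam_stand: fixed stand: black base 90 x 300 x 12 mm (x, y, z), its top 12 mm above the bench; its y axis is the level light path. Origin on the bench under the white cross. Round black lamp with brass front (48 mm across, top 94 mm up) at -y, its front 95 mm from the origin; blue detector box (50 mm cube, top 95 mm up) at +y, its front 65 mm from the origin; plate slot between lamp and cross.
- beam_spot (a point): where the cell's centre is to be held: on the light path, 70 mm above the bench, straight above the white cross (axes as beam_stand). Only the flat base is below it.
- slot_foot (a point): centre of the floor of the plate slot, 12 mm above the bench, 65 mm from the cross towards the lamp (axes as beam_stand). Two grooved uprights take the plate's side edges from above: groove bottoms 59 mm apart (x), grooves 6.5 mm wide (y), flared mouths whose rims are 69 mm above this floor. Between the uprights it is open.
- plate_block: fixed wooden block 72 x 36 x 34 mm in which the slit plate stands at the start, its lower 24 mm in the slot (blade along x); origin at the centre of its underside.
- plate_tab (a point): centre of the black grip tab, 36 x 12 x 30 mm (x, y, z), of the loose slit plate. Below the tab is a steel blade 56 mm wide (x), 4 mm thick (y), 80 mm high, with a slit; its lower edge is 95 mm below this point (so 95 mm above slot_foot when home). 0.08 to 0.14 kg. Either face may look to the lamp. Starts upright in plate_block, this point 105 mm above the bench; it lifts straight out.
- cell_rack: fixed grey rack 56 x 156 x 22 mm with two pockets 16 mm deep, 38 mm either side of its middle along y; each holds a cell upright (cell axes as the rack's, frosted faces to -x and +x). Origin at the centre of its underside.
- cell_amber_mid (a point): centre of the glass of the loose amber cell with orange lid. White frosted faces at -x and +x, 20 mm apart, 32 mm long (y), 56 mm high (z); clear amber windows at -y and +y, 36 mm apart, 12 mm wide. Glass reaches 28 mm above and below this point, a smaller lid 5 mm more. Either window may face the lamp. 0.04 to 0.09 kg. Starts upright in one rack pocket, this point 34 mm above the bench.
- cell_green_mid (a point): centre of the glass of the other cell, same shape and size, green glass and green lid, in the other rack pocket; stays where it is.
- loupe: loose black eye loupe, 41 mm diameter, 31 mm high, origin at the centre of its underside; stays where it is.
- ring_gauge: loose steel ring gauge, 58 mm diameter, 18 mm high, origin at the centre of its underside; stays where it is.
- steel_block: loose ground steel block 30 x 72 x 24 mm, origin at the centre of its underside; stays where it is.
Not all that is in view belongs to the job. What is shaped like the part that bears cell_amber_mid but pink or red is not meant. Of the things that look like the part that bears plate_tab, the smaller one is meant.

How it is judged:
By the outcome, as a careful person would: the job done as asked, in the order asked, and still so for the second after the job is handed in, while the arm keeps its last pose, push and grip.
It also fails if it takes over 64 s, if anything falls off the work surface, if the arm or the gripper's body presses on something with over 40 N, if the wrist force passes 120 N, or if a joint passes its speed limit or range.

## Working session

There is one attempt and no reset: what is moved stays moved. The work goes in short steps, Python scripts to look and compute and a tool call to move; the robot and the scene stay as the last step left them, time stands still between calls to the robot, and variables do not carry over. Pictures are saved under pics/ and viewed, at most 12 in all, crops included, and the job is handed in when it is done.

Besides the shell and the picture viewer there is one more tool, called as a command line: name --pt "numbers of a row" for each row, then --argument value for the rest. move_arm: Moves the arm, as the interface text tells. Its arguments: {"type":"object","properties":{"steps":{"type":"array"},"force":{"type":"number"}},"required":["steps"]}

```bash
mkdir -p pics; python3 - <<'E'
from rig import r
import cv2,numpy as np
s=r.read_state();print(s['t'],s['ee_pos'],s['orientation'],s['opening'])
for n in("scene","top"):
    im=r.snapshot(n);cv2.imwrite(f'pics/{n}0.png',im[:,:,::-1]);p=r.camera_params(n);print(n,p)
print(r.camera_params("wrist"))
E
```

```text
0.0 [ 0.2734789  -0.58903454  0.23031422] [[ 9.07005716e-01  4.21117453e-01 -8.50263763e-04]
 [ 4.21118301e-01 -9.07004284e-01  1.61425443e-03]
 [-9.14021616e-05 -1.82219963e-03 -9.99998336e-01]] 0.08539080062727696
scene {'fx': 486.18182715633526, 'fy': 486.18182715633526, 'cx': 313.3928421514168, 'cy': 242.14896486785318, 'R': array([[-0.59734107, -0.80194789, -0.00795141],
       [-0.44755229,  0.34155945, -0.82645876],
       [ 0.66549274, -0.49011909, -0.56294111]]), 't': array([0.41393592, 0.24877714, 0.84030469])}
top {'fx': 566.685570715595, 'fy': 566.685570715595, 'cx': 324.72688397722123, 'cy': 232.51337094938447, 'R': array([[-0.01767114, -0.99983864, -0.00322797],
       [-0.99357957,  0.01792116, -0.11170706],
       [ 0.11174688,  0.00123325, -0.99373594]]), 't': array([0.13666685, 0.53944398, 1.18296723])}
{'fx': 347.04089605848765, 'fy': 347.04089605848765, 'cx': 317.27436491619454, 'cy': 244.34676035263766, 'mount': array([[-4.10373415e-04, -9.48389106e-01, -3.17108713e-01,
         8.09699440e-02],
       [ 9.99999553e-01, -1.19231987e-04, -9.37517335e-04,
         2.86667224e-04],
       [ 8.51321725e-04, -3.17108956e-01,  9.48388731e-01,
        -1.41795095e-01],
       [ 0.00000000e+00,  0.00000000e+00,  0.00000000e+00,
         1.00000000e+00]])}
```

View pics/top0.png

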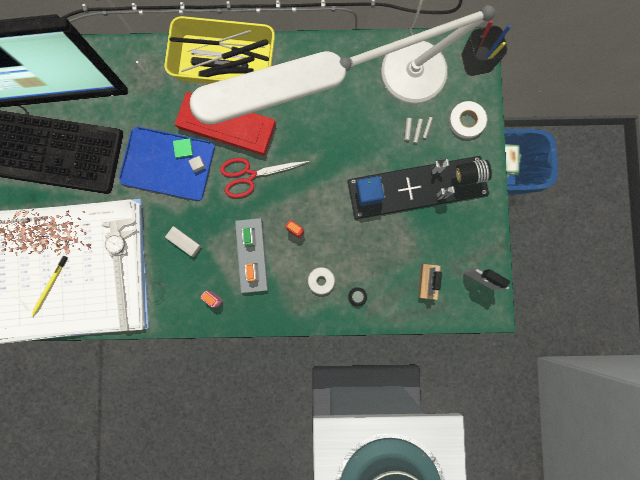

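View pics/scene0.png

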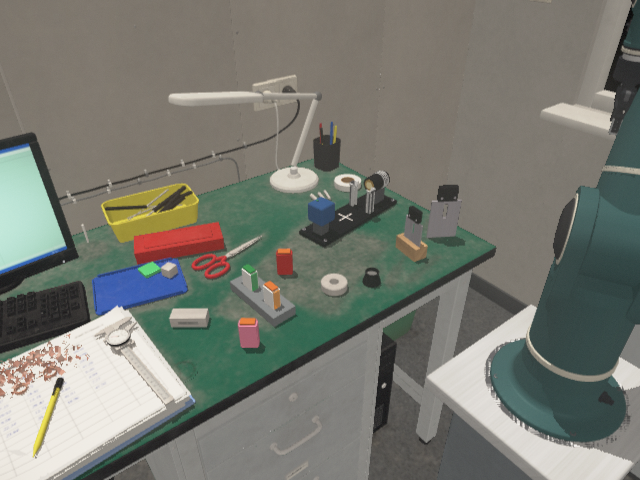

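The top view shows the orange lid in the rack at (251,271), the green lid at (248,235), the small plate in wood at (431,282), a larger plate at (490,278), and the stand cross at (409,188).
Things that could be mistaken for the cell are the red one at (295,229) and the pink one at (210,299), both outside the rack. The larger plate at (490,278) could be mistaken for the slit plate. I choose (251,271) for the cell and (431,282) for the plate.

```bash
cat > h.py <<'E'
from rig import r
import cv2,numpy as np
def cam(n,s=None):
    p=r.camera_params(n);K=np.array([[p['fx'],0,p['cx']],[0,p['fy'],p['cy']],[0,0,1]])
    if n=='wrist':
        M=p['mount'];Rt=np.array(s['orientation']);Rc=Rt@M[:3,:3];c=Rt@M[:3,3]+np.array(s['ee_pos'])
        return K,Rc.T,-Rc.T@c
    return K,np.array(p['R']),np.array(p['t'])
def ray(C,uv,z):
    K,R,t=C;c=-R.T@t;d=R.T@np.linalg.inv(K)@np.array([uv[0],uv[1],1.])
    return c+d*(z-c[2])/d[2]
def proj(C,X):
    K,R,t=C;q=K@(R@np.array(X)+t);return q[:2]/q[2]
def rect(m,box=None):
    if box is not None:
        k=np.zeros_like(m);x0,y0,x1,y1=box;k[y0:y1,x0:x1]=1;m=m*k
    cs,_=cv2.findContours(m,cv2.RETR_EXTERNAL,cv2.CHAIN_APPROX_NONE)
    c=max(cs,key=cv2.contourArea);return cv2.minAreaRect(c),cv2.boxPoints(cv2.minAreaRect(c)),c
def planerect(C,c,z):
    P=np.array([ray(C,p[0],z)[:2] for p in c],np.float32)*1000
    return cv2.minAreaRect(P)
E
python3 - <<'E'
from h import *
im=cv2.imread('pics/top0.png');hsv=cv2.cvtColor(im,cv2.COLOR_BGR2HSV)
C=cam('top')
def rep(name,lo,hi,box,z):
    m=cv2.inRange(hsv,lo,hi)
    _,b,c=rect((m>0).astype(np.uint8),box);print(name,planerect(C,c,z))
rep('amber lid',(3,150,120),(18,255,255),(240,258,262,285),.067)
rep('green lid',(45,150,80),(75,255,255),(240,225,260,246),.067)
rep('rack',(0,0,80),(179,60,200),(232,215,272,298),.022)
rep('wood',(8,60,90),(22,220,255),(415,260,445,305),.034)
rep('tab',(0,0,0),(179,255,50),(428,265,443,298),.12)
rep('base',(0,0,0),(179,120,70),(340,150,500,225),.012)
rep('cross',(0,0,170),(179,60,255),(395,170,425,205),.012)
rep('det',(100,120,40),(125,255,255),(350,172,390,210),.095)
a=im[140:310,390:530];cv2.imwrite('pics/c1.png',cv2.resize(a,None,fx=4,fy=3.5,interpolation=2)[:, :])
E
```

```text
amber lid ((458.435791015625, 282.6472473144531), (34.67282485961914, 12.758593559265137), 6.922492027282715)Traceback (most recent call last):
  File "<stdin>", line 8, in <module>
  File "<stdin>", line 6, in rep
  File "h.py", line 18, in rect
    c=max(cs,key=cv2.contourArea);return cv2.minAreaRect(c),cv2.boxPoints(cv2.minAreaRect(c)),c
ValueError: max() iterable argument is empty
```

```bash
python3 - <<'E'
from h import *
im=cv2.imread('pics/top0.png');hsv=cv2.cvtColor(im,cv2.COLOR_BGR2HSV)
C=cam('top')
print('campos',-C[1].T@C[2], 'TCP start px',[proj(C,[.27,-.59,.23])])
def rep(name,lo,hi,box,z):
    m=cv2.inRange(hsv,lo,hi)
    try:
        _,b,c=rect((m>0).astype(np.uint8),box);print(name,planerect(C,c,z))
    except ValueError: print(name,'none')
rep('amber lid',(3,150,120),(18,255,255),(240,258,262,285),.067)
rep('green lid',(45,120,90),(85,255,255),(240,225,257,246),.067)
rep('rack',(0,0,80),(179,60,200),(232,215,272,298),.022)
rep('wood',(8,60,90),(22,220,255),(415,260,445,305),.034)
rep('tab',(0,0,0),(179,255,50),(428,265,443,298),.12)
rep('base',(0,0,0),(179,120,70),(340,150,500,225),.012)
rep('cross',(0,0,170),(179,60,255),(395,170,425,205),.012)
rep('det',(100,120,40),(125,255,255),(350,172,390,210),.095)
a=im[145:310,390:530];b=im[210:310,200:300]
a=cv2.resize(a,(509,600),interpolation=2);b=cv2.resize(b,(285,285),interpolation=2)
o=np.zeros((600,794,3),np.uint8);o[:,:509]=a;o[:285,509:]=b;cv2.imwrite('pics/c1.png',o)
E
```

```text
campos [0.40620268 0.12551843 1.23625791] TCP start px [array([740.04663116, 367.81918141])]
amber lid ((458.435791015625, 282.6472473144531), (34.67282485961914, 12.758593559265137), 6.922492027282715)
green lid ((532.1280517578125, 288.1856994628906), (36.98237609863281, 13.803827285766602), 11.045390129089355)
rack ((498.89447021484375, 285.3264465332031), (84.21826171875, 169.68914794921875), 89.59445190429688)
wood ((433.70855712890625, -90.6102523803711), (40.41841125488281, 72.24552154541016), 83.3058853149414)
tab ((433.09869384765625, -88.43824005126953), (13.707320213317871, 33.25291442871094), 88.98514556884766)
base ((637.3993530273438, -78.76560974121094), (97.0930404663086, 300.3539123535156), 9.153717041015625)
cross ((638.831298828125, -59.501373291015625), (35.11299133300781, 34.66330337524414), 54.96489715576172)
det ((619.4613037109375, 33.77648162841797), (54.778770446777344, 50.99932861328125), 9.505301475524902)
```

View pics/c1.png

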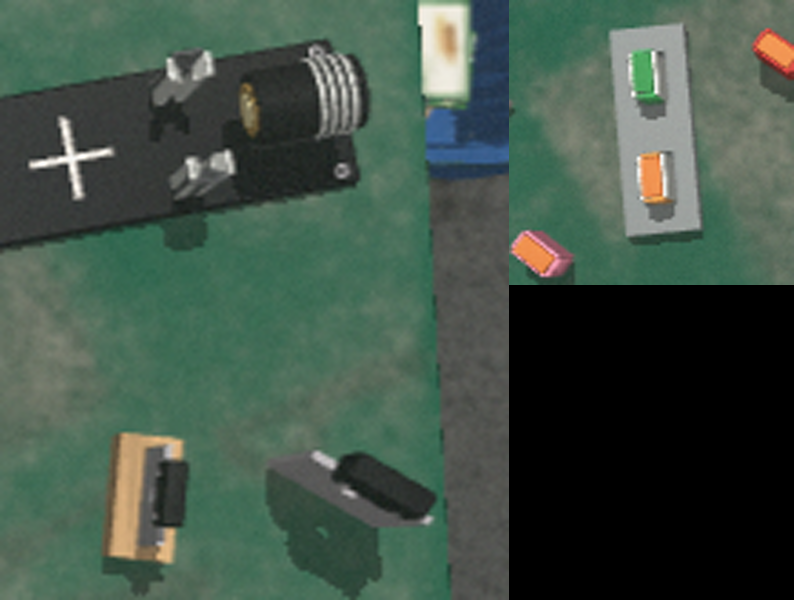

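The crop confirms the choice: the smaller plate stands in the wooden block, and the orange-lidded amber cell and the green cell stand in the grey rack with their long sides along world x. Now I'll move in for a close look.

move_arm --pt "-1 0.1 -0.12 0 0.2" --pt "-1 0.22 -0.27 0 0.4" --pt "-1 0.34 -0.41 0 0.6" --pt "-1 0.45 -0.54 0 0.83" --pt "-1 0.557 -0.667 0 0.83" --pt "-1 0.557 -0.667 0 0.83" --pt "-1 0.557 -0.667 0 0.83" --pt "-1 0.557 -0.667 0 0.83" --force 60

```text
t: 0.9
ee_pos: [0.3407, -0.3389, 0.2314]
orientation: [[1.0, -0.001, 0.0], [-0.001, -1.0, -0.001], [0.0, 0.001, -1.0]]
contact_force: [-0.4, -0.3, 0.3]
opening: 0.0853
finger_force: 0.0
```

move_arm --pt "-0.3 0.06 -0.16 0 0" --pt "-0.3 0.1 -0.32 0 0" --pt "-0.3 0.14 -0.48 0 0" --pt "-0.3 0.18 -0.64 0 0" --pt "-0.3 0.227 -0.8 0 0" --pt "-0.3 0.227 -0.83 0 0" --pt "-0.3 0.227 -0.83 0 0" --pt "-0.3 0.227 -0.83 0 0"

```text
t: 1.7
ee_pos: [0.4091, -0.0909, 0.2311]
orientation: [[1.0, -0.003, -0.0], [-0.003, -1.0, -0.0], [-0.0, 0.0, -1.0]]
contact_force: [-0.1, 0.3, 0.2]
opening: 0.0557
finger_force: 0.0
```

```bash
python3 - <<'E'
from h import *
s=r.read_state();print(s['t'],s['ee_pos'],s['orientation'],s['opening'])
im=r.snapshot('wrist');cv2.imwrite('pics/w1.png',im[:,:,::-1])
C=cam('wrist',s);print(proj(C,[.433,-.088,.12]),proj(C,[.638,-.06,.012]))
E
```

```text
1.7 [ 0.40906681 -0.0909318   0.23107796] [[ 9.99994898e-01 -3.15966982e-03 -4.70512911e-04]
 [-3.15986545e-03 -9.99994921e-01 -4.15619018e-04]
 [-4.69197303e-04  4.17103655e-04 -9.99999803e-01]] 0.055732234961729236
[312.78622816 209.28735645] [279.58663943 -55.02758856]
```

View pics/w1.png

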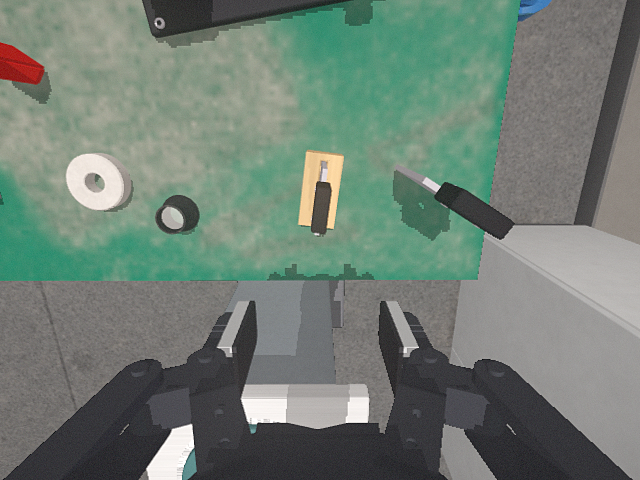

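```bash
python3 - <<'E'
from h import *
s=r.read_state();C=cam('wrist',s)
im=cv2.imread('pics/w1.png');hsv=cv2.cvtColor(im,cv2.COLOR_BGR2HSV)
m=(cv2.inRange(hsv,(8,50,90),(25,220,255))>0).astype(np.uint8)
_,b,c=rect(m,(295,145,350,235));print('wood',planerect(C,c,.034),b.tolist())
hull=cv2.convexHull(c)
print('poly',[ (p[0].tolist(),(ray(C,p[0],.034)[:2]*1000).round(1).tolist()) for p in cv2.approxPolyDP(hull,2.5,True)])
m=(cv2.inRange(im,(0,0,0),(55,55,55))>0).astype(np.uint8)
_,b,c=rect(m,(305,170,340,240))
print('tab',planerect(C,c,.12),planerect(C,c,.09))
print([(p[0].tolist(),(ray(C,p[0],.12)[:2]*1000).round(1).tolist()) for p in cv2.approxPolyDP(cv2.convexHull(c),2,True)])
a=im[140:245,280:365];cv2.imwrite('pics/c2.png',cv2.resize(a,(486,600),interpolation=2))
E
```

```text
wood ((432.45367431640625, -94.07379150390625), (36.33807373046875, 73.7434310913086), 82.59453582763672) [[296.7184753417969, 223.93141174316406], [306.3643493652344, 149.17604064941406], [343.7737731933594, 154.00306701660156], [334.1278991699219, 228.75843811035156]]
poly [([307, 150], [470.5, -82.0]), ([343, 156], [464.9, -116.0]), ([333, 228], [394.0, -107.3]), ([298, 224], [398.3, -71.9])]
tab ((423.86431884765625, -98.01881408691406), (0.0, 0.0), 0.0) ((415.99981689453125, -98.75935363769531), (0.0, 0.0), 0.0)
[([326, 221], [423.9, -98.0])]
```

View pics/c2.png

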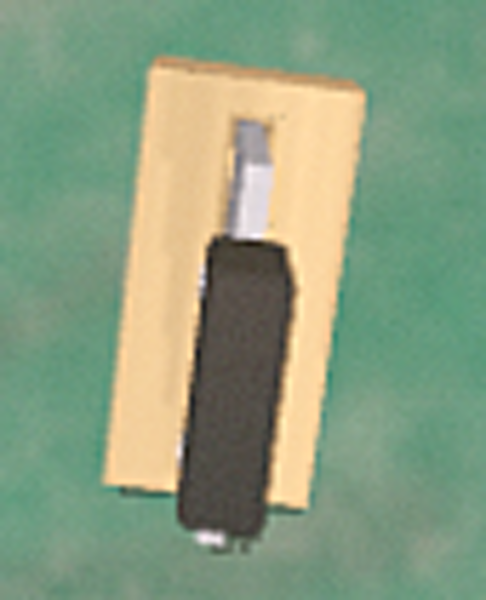

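The crop shows the tab top with corners near (317,188), (331,190), (326,233) and (312,232) in the full picture. The tab lies along the block.

```bash
python3 - <<'E'
from h import *
s=r.read_state();C=cam('wrist',s)
P=np.array([ray(C,p,.12)[:2]*1000 for p in [(317.1,188.5),(330.8,190),(325.9,233.6),(311.9,232)]])
print(P.round(1),P.mean(0)); d=(P[0]+P[1]-P[2]-P[3])/2;print(np.hypot(*d),np.degrees(np.arctan2(d[1],d[0])))
E
```

```text
[[ 448.3  -91.4]
 [ 447.2 -101.4]
 [ 414.   -98. ]
 [ 415.3  -87.3]] [431.20031473 -94.5503013 ]
33.33960008246767 -6.5065646044381005
```

move_arm --pt "-0.3 0.075 0.011 0.0 0.227" --pt "-0.3 0.075 0.011 0.1 0.227" --pt "-0.3 0.075 0.011 0.2 0.227" --pt "-0.3 0.075 0.011 0.3 0.227" --pt "-0.3 0.075 0.011 0.38 0.227" --pt "-0.3 0.075 0.011 0.44 0.227" --pt "-0.3 0.075 0.011 0.48 0.227" --pt "-0.3 0.075 0.011 0.48 0.227" --pt "0.3 0.075 0.011 0.48 0.227" --pt "0.6 0.075 0.011 0.48 0.227" --pt "1 0.075 0.011 0.48 0.227" --pt "1 0.075 0.011 0.48 0.227" --pt "1 0.075 0.011 0.48 0.227" --pt "1 0.075 0.011 0.48 0.227" --pt "1 0.075 0.011 0.48 0.227" --pt "1 0.075 0.011 0.48 0.227"

```text
t: 3.35
ee_pos: [0.4324, -0.0923, 0.0882]
orientation: [[0.993, -0.118, 0.002], [-0.118, -0.993, -0.001], [0.002, 0.001, -1.0]]
contact_force: [-0.3, -0.9, 7.1]
opening: 0.0112
finger_force: 59.2
```

```bash
python3 - <<'E'
from h import *
s=r.read_state();print(s['t'],s['ee_pos'],s['opening'],s['finger_force'],s['contact_force'],s['wrist_torque'],np.array(s['orientation']).round(4).tolist())
E
```

```text
3.35 [ 0.43241228 -0.09234005  0.08822911] 0.01118058699153382 59.224639534950256 [-0.32196539 -0.88737874  7.09202018] [-0.26697564  0.22160529  0.00948886] [[0.993, -0.1184, 0.0018], [-0.1184, -0.993, -0.0009], [0.0019, 0.0007, -1.0]]
```

move_arm --pt "1 0 0 -0.05 0" --pt "1 0 0 -0.1 0" --pt "1 0 0 -0.2 0" --pt "1 0 0 -0.3 0" --pt "1 0 0 -0.42 0" --pt "1 0.1 0 -0.54 0" --pt "1 0.25 0 -0.54 -0.27" --pt "1 0.4 0 -0.54 -0.53" --pt "1 0.4 0.0 -0.54 -0.53" --pt "1 0.4 0.0 -0.54 -0.53" --pt "1 0.4 0.0 -0.54 -0.53"

```text
t: 4.45
ee_pos: [0.5495, -0.1059, 0.2488]
orientation: [[0.988, 0.158, -0.002], [0.158, -0.988, 0.0], [-0.002, -0.0, -1.0]]
contact_force: [-0.1, -0.0, -1.7]
opening: 0.0113
finger_force: 58.6
```

```bash
python3 - <<'E'
from h import *
s=r.read_state();print(s['t'],s['ee_pos'],s['opening'],s['finger_force'],s['contact_force'],s['wrist_torque'],np.array(s['orientation']).round(4).tolist())
im=r.snapshot('wrist');cv2.imwrite('pics/w2.png',im[:,:,::-1]);np.save('s2.npy',dict(ee_pos=s['ee_pos'],orientation=s['orientation']),allow_pickle=True)
E
```

```text
4.45 [ 0.54950767 -0.10590761  0.24879748] 0.011301777862071006 58.64815413951874 [-0.06259918 -0.02383192 -1.67417557] [ 0.04012925  0.03038258 -0.07172907] [[0.9875, 0.1576, -0.0017], [0.1576, -0.9875, 0.0001], [-0.0017, -0.0004, -1.0]]
```

View pics/w2.png

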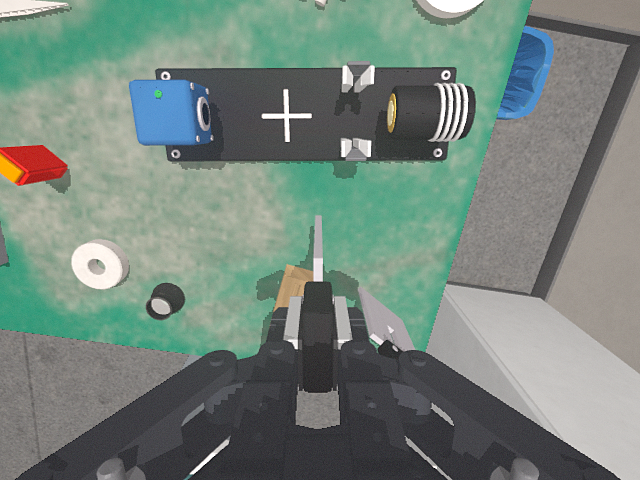

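The plate hangs straight from the tab at x≈318. The stand is in full view, with the cross at (287,115), uprights at (358,76) and (356,148), lamp front at (391,113) and base screws at (166,75), (446,74), (438,152) and (176,154).

```bash
python3 - <<'E'
from h import *
s=np.load('s2.npy',allow_pickle=True).item();C=cam('wrist',s)
im=cv2.imread('pics/w2.png')
g=im.min(2)
m=(g>150).astype(np.uint8)
_,b,c=rect(m,(255,80,320,150));pr=planerect(C,c,.012);print('cross',pr,cv2.boundingRect(c))
# screws centroid
sc=[]
for (u,v) in [(166,75),(446,74),(438,152),(176,154)]:
    p=im[v-7:v+8,u-7:u+8].min(2).astype(float);w=np.clip(p-90,0,None);y,x=np.mgrid[-7:8,-7:8]
    uv=(u+(w*x).sum()/w.sum(),v+(w*y).sum()/w.sum());X=ray(C,uv,.012)[:2]*1000;sc.append(X);print(uv,X)
sc=np.array(sc);print('mean',sc.mean(0),[np.degrees(np.arctan2(*(sc[i]-sc[j])[::-1])) for i,j in((0,1),(3,2))])
x=cv2.resize(im[55:170,330:410],(556,600)[:2],interpolation=2) if 0 else cv2.resize(im[55:170,330:410],(417,600),interpolation=2)
cv2.imwrite('pics/c3.png',x)
E
```

```text
cross ((636.0572509765625, -59.98863220214844), (37.727195739746094, 38.033267974853516), 54.566619873046875) (262, 89, 50, 53)
(np.float64(165.3001856271546), np.float64(75.1048793423495)) [654.74895524  62.98988303]
(np.float64(445.33745042492916), np.float64(74.60793201133144)) [ 698.65118247 -210.26364424]
(np.float64(437.84160673566043), np.float64(152.3290650763024)) [ 625.34942609 -222.7748611 ]
(np.float64(174.99976553341148), np.float64(153.6731535756155)) [580.29909083  51.40379267]
mean [639.76216366 -79.66120741] [np.float64(99.12741332935492), np.float64(99.33090281204899)]
```

View pics/c3.png

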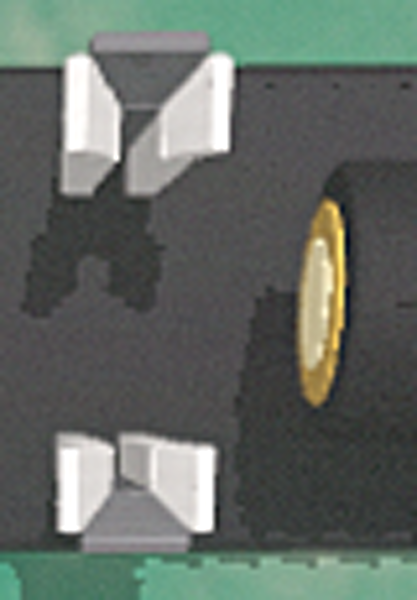

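The crop shows the two grooved uprights with flared mouths. Their rim centres are near (359,65) and (356,157) in the full picture.

```bash
python3 - <<'E'
from h import *
s=np.load('s2.npy',allow_pickle=True).item();C=cam('wrist',s)
o=np.array([330,55]);k=5.217
f=lambda x,y:ray(C,o+np.array([x,y])/k,.081)[:2]*1000
L=[f(66,55),f(235,55),f(216,530),f(56,530)];print(np.round(L,1))
a=(L[0]+L[1])/2;b=(L[2]+L[3])/2;print('far',a,'near',b,'mid',(a+b)/2,'yaw',np.degrees(np.arctan2(*(a-b)[::-1])),np.hypot(*(a-b)))
th=np.radians(9.2);Y=np.array([-np.sin(th),np.cos(th)])
print('from cross wrist',np.array([636.06,-60])-65*Y,'top',np.array([638.8,-59.5])-65*Y)
# predicted tab centre px / blade top; check hanging: blade far edge
R=np.array(s['orientation']);e=np.array(s['ee_pos'])
for q in [(.028,0,-.004),(.028,0,.076),(.018,0,-.034)]: print(q,proj(C,e+R@np.array(q)))
E
```

```text
[[ 679.6 -105.9]
 [ 683.6 -131.5]
 [ 613.6 -143.3]
 [ 609.5 -117.1]]
far [ 681.60534363 -118.72318986] near [ 611.55660877 -130.17741257] mid [ 646.5809762  -124.45030121] yaw 9.286698563890603 70.97904249000527
from cross wrist [ 646.4522772  -124.16385723] top [ 649.1922772  -123.66385723]
(0.028, 0, -0.004) [316.6267185  259.87152038]
(0.028, 0, 0.076) [316.92667423 215.16117487]
(0.018, 0, -0.034) [316.44957758 317.03229513]
```

```bash
python3 - <<'E'
from h import *
s=np.load('s2.npy',allow_pickle=True).item();C=cam('wrist',s)
im=cv2.imread('pics/w2.png')
for v in (212,214,216,218,224,230,240,250): print(v,[ (tuple(int(k) for k in im[v,u])) for u in range(312,327)])
print(C[0][0,0]/(C[1]@(np.array(s['ee_pos'])+[0.028,0,-.07])+C[2])[2])
E
```

```text
212 [(136, 165, 99), (136, 165, 95), (134, 161, 93), (138, 163, 96), (135, 163, 95), (142, 169, 104), (142, 169, 109), (139, 165, 97), (136, 164, 95), (135, 163, 93), (135, 161, 87), (138, 166, 95), (137, 166, 97), (130, 163, 88), (137, 169, 97)]
214 [(137, 167, 103), (138, 166, 97), (140, 167, 102), (145, 173, 109), (141, 168, 110), (138, 169, 112), (137, 167, 107), (137, 166, 103), (141, 165, 102), (138, 163, 97), (133, 162, 90), (136, 166, 93), (138, 167, 97), (133, 164, 87), (136, 168, 88)]
216 [(137, 167, 104), (137, 168, 103), (142, 166, 116), (168, 173, 161), (181, 174, 190), (179, 175, 184), (180, 175, 186), (176, 171, 181), (178, 177, 186), (166, 173, 164), (133, 165, 93), (136, 165, 97), (135, 164, 94), (136, 165, 95), (138, 166, 95)]
218 [(141, 168, 108), (138, 169, 102), (143, 171, 111), (165, 173, 162), (182, 175, 185), (177, 172, 180), (176, 174, 179), (178, 175, 182), (179, 175, 181), (166, 173, 160), (130, 165, 89), (135, 164, 99), (135, 163, 100), (134, 163, 101), (135, 161, 97)]
224 [(137, 167, 106), (131, 164, 95), (143, 164, 112), (177, 175, 175), (178, 175, 182),
[... 248 characters left out ...]
80), (179, 175, 180), (177, 174, 181), (178, 175, 182), (174, 170, 180), (174, 173, 179), (137, 164, 105), (135, 165, 91), (134, 163, 97), (135, 164, 96), (135, 165, 96)]
240 [(92, 115, 68), (108, 126, 92), (154, 156, 149), (183, 176, 187), (179, 176, 182), (176, 171, 177), (177, 172, 177), (178, 173, 179), (179, 174, 181), (177, 174, 178), (154, 167, 135), (136, 165, 95), (133, 164, 92), (134, 164, 93), (141, 171, 103)]
250 [(96, 117, 77), (124, 132, 118), (186, 180, 191), (178, 176, 181), (178, 173, 181), (180, 175, 182), (176, 173, 179), (175, 170, 179), (178, 175, 183), (180, 176, 184), (165, 172, 161), (136, 169, 107), (136, 166, 108), (143, 169, 112), (136, 164, 103)]
1594.038087963643
```

move_arm --pt "1 0.1 0.04 0 -0.006" --pt "1 0.2 0.08 0 -0.006" --pt "1 0.29 0.1 0 -0.006" --pt "1 0.311 0.109 0 -0.006" --pt "1 0.311 0.109 0.08 -0.006" --pt "1 0.311 0.109 0.16 -0.006" --pt "1 0.311 0.109 0.24 -0.006" --pt "1 0.311 0.109 0.256 -0.006" --pt "1 0.311 0.109 0.256 -0.006" --pt "1 0.311 0.109 0.256 -0.006"

```text
t: 5.5
ee_pos: [0.6485, -0.1238, 0.1741]
orientation: [[0.987, 0.161, 0.002], [0.161, -0.987, -0.0], [0.002, 0.001, -1.0]]
contact_force: [0.4, 0.3, -0.1]
opening: 0.011
finger_force: 58.7
```

```bash
python3 - <<'E'
from h import *
s=r.read_state();print(s['t'],s['ee_pos'],s['opening'],s['finger_force'],s['contact_force'],np.array(s['orientation']).round(4).tolist())
R=np.array(s['orientation']);d=np.array([.6468,-.1234,.0902])-s['ee_pos'];print((R.T@d/.3).round(4))
im=r.snapshot('wrist');C=cam('wrist',s)
a=im[40:420,200:440][:,:,::-1];cv2.imwrite('pics/w3.png',cv2.resize(a,(378,600),interpolation=2))
E
```

```text
5.5 [ 0.64853324 -0.12375762  0.17411911] 0.011000455539728008 58.726136684417725 [ 0.44775764  0.33518869 -0.08755136] [[0.9869, 0.1611, 0.0021], [0.1611, -0.9869, -0.0004], [0.002, 0.0008, -1.0]]
[-0.0061 -0.0023  0.2797]
```

View pics/w3.png

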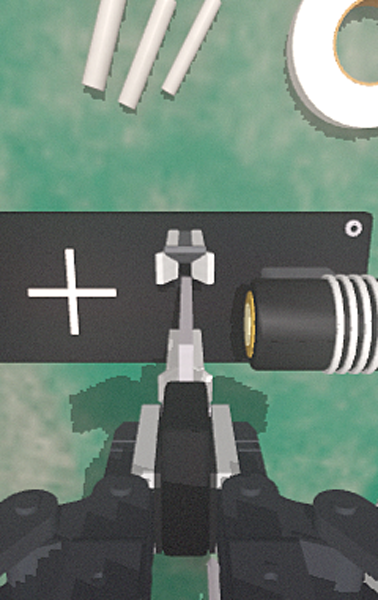

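The blade edge lines up with the middle of the far upright, both at crop x≈186. I'll insert slowly.

move_arm --pt "1 -0.006 -0.002 0.0 0" --pt "1 -0.006 -0.002 0.02 0" --pt "1 -0.006 -0.002 0.04 0" --pt "1 -0.006 -0.002 0.06 0" --pt "1 -0.006 -0.002 0.08 0" --pt "1 -0.006 -0.002 0.1 0" --pt "1 -0.006 -0.002 0.1 0"

```text
t: 6.25
ee_pos: [0.6459, -0.1233, 0.1412]
orientation: [[0.987, 0.161, -0.001], [0.161, -0.987, 0.0], [-0.001, -0.001, -1.0]]
contact_force: [0.1, 0.5, -0.8]
opening: 0.0112
finger_force: 58.6
```

move_arm --pt "1 0 0 0.03 0" --pt "1 0 0 0.06 0" --pt "1 0 0 0.09 0" --pt "1 0 0 0.12 0" --pt "1 0 0 0.14 0" --pt "1 0 0 0.15 0" --pt "1 0 0 0.155 0" --pt "1 0 0 0.155 0"

```text
t: 7.05
ee_pos: [0.6461, -0.1234, 0.0959]
orientation: [[0.987, 0.161, -0.0], [0.161, -0.987, -0.0], [-0.0, 0.0, -1.0]]
contact_force: [0.7, 0.3, -0.5]
opening: 0.0109
finger_force: 58.7
```

move_arm --pt "1 0 0 0.006 0" --pt "1 0 0 0.012 0" --pt "1 0 0 0.018 0" --pt "1 0 0 0.022 0" --pt "1 0 0 0.024 0" --pt "1 0 0 0.024 0"

```text
t: 7.65
ee_pos: [0.6464, -0.1235, 0.0904]
orientation: [[0.987, 0.161, 0.001], [0.161, -0.987, -0.001], [0.0, 0.001, -1.0]]
contact_force: [-3.1, 0.8, 8.8]
opening: 0.0112
finger_force: 60.2
```

move_arm --pt "0.8 0 0 0 0" --pt "0.5 0 0 0 0" --pt "0.5 0 0 0 0" --pt "0.5 0 0 0 0" --pt "0.5 0 0 0 0" --pt "0.5 0 0 -0.05 0" --pt "0.5 0 0 -0.1 0" --pt "0.5 0 0 -0.2 0" --pt "0.5 0 0 -0.35 0" --pt "0 0 0 -0.5 0" --pt "-0.3 -0.1 0 -0.6 0" --pt "-0.3 -0.2 0 -0.6 0" --pt "-0.3 -0.3 0 -0.6 0" --pt "-0.3 -0.3 0 -0.6 0" --pt "-0.3 -0.3 0 -0.6 0"

```text
t: 9.15
ee_pos: [0.5577, -0.1381, 0.2707]
orientation: [[0.987, 0.161, 0.003], [0.161, -0.987, -0.001], [0.003, 0.001, -1.0]]
contact_force: [0.2, -0.2, -0.2]
opening: 0.0552
finger_force: 0.0
```

```bash
python3 - <<'E'
from h import *
s=r.read_state();print(s['t'],s['ee_pos'],s['opening'],s['contact_force'],np.array(s['orientation']).round(4).tolist())
R=np.array(s['orientation'])
print((R.T@(np.array([.45,.285,.22])-s['ee_pos'])/.3).round(3))
im=r.snapshot('wrist')[:,:,::-1];C=cam('wrist',s);im2=r.snapshot('scene')[:,:,::-1]
print(proj(C,[.6468,-.1234,.122]),proj(cam('scene'),[.6468,-.1234,.122]))
o=np.zeros((480,760,3),np.uint8);o[:,:400]=im[:,160:560];o[:360,400:]=cv2.resize(im2[150:270,290:410],(360,360),interpolation=2)
cv2.imwrite('pics/w4.png',o)
E
```

```text
9.15 [ 0.55771034 -0.13814442  0.27071036] 0.05516957290201587 [ 0.22954143 -0.23946768 -0.16089442] [[0.987, 0.1607, 0.0029], [0.1607, -0.987, -0.001], [0.0027, 0.0014, -1.0]]
[-0.128 -1.45   0.167]
[316.45510118 116.38220229] [361.74581233 171.41895925]
```

View pics/w4.png

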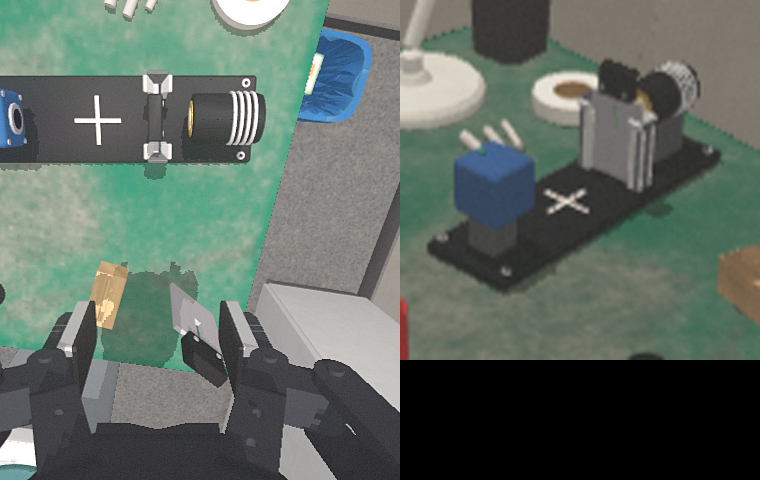

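The plate is seated: its tab sits between the uprights, level in both views, close to the predicted pixel (316,116). On to the rack.

move_arm --pt "-0.3 -0.02 -0.15 0 0.1" --pt "-0.3 -0.04 -0.3 0 0.17" --pt "-0.3 -0.06 -0.45 0 0.17" --pt "-0.3 -0.07 -0.6 0 0.17" --pt "-0.3 -0.08 -0.75 0.05 0.17" --pt "-0.3 -0.08 -0.75 0.1 0.17" --pt "-0.3 -0.08 -0.75 0.1 0.17"

```text
t: 9.95
ee_pos: [0.4966, 0.082, 0.2373]
orientation: [[0.997, 0.077, -0.003], [0.077, -0.997, 0.0], [-0.003, -0.0, -1.0]]
contact_force: [0.1, -0.5, -0.4]
opening: 0.0552
finger_force: 0.0
```

```bash
python3 - <<'E'
from h import *
s=r.read_state();print(s['t'],s['ee_pos'],s['qpos'],np.array(s['orientation']).round(4).tolist())
R=np.array(s['orientation'])
print((R.T@(np.array([.44,.285,.21])-s['ee_pos'])/.3).round(3))
E
```

```text
9.95 [0.49658355 0.08204876 0.23725805] [ 0.12217315  0.24924656 -0.40645302  1.92617243  0.11556405  0.99198072
 -1.83055852] [[0.997, 0.0769, -0.0033], [0.0769, -0.997, 0.0001], [-0.0033, -0.0004, -1.0]]
[-0.136 -0.689  0.092]
```

move_arm --pt "-0.3 -0.03 -0.15 0 0" --pt "-0.3 -0.06 -0.3 0.03 0" --pt "-0.3 -0.09 -0.45 0.06 0" --pt "-0.3 -0.12 -0.6 0.09 0" --pt "-0.3 -0.136 -0.689 0.09 0" --pt "-0.3 -0.136 -0.689 0.09 0" --pt "-0.3 -0.136 -0.689 0.09 0"

```text
t: 10.65
ee_pos: [0.4427, 0.2833, 0.212]
orientation: [[0.997, 0.073, 0.0], [0.073, -0.997, -0.0], [0.0, 0.0, -1.0]]
contact_force: [-1.0, -0.7, 0.8]
opening: 0.0558
finger_force: 0.0
```

```bash
python3 - <<'E'
from h import *
s=r.read_state();print(s['t'],s['ee_pos'],s['opening'],np.array(s['orientation']).round(4).tolist())
np.save('s5.npy',dict(ee_pos=s['ee_pos'],orientation=s['orientation']),allow_pickle=True)
im=r.snapshot('wrist')[:,:,::-1];cv2.imwrite('pics/w5.png',im);C=cam('wrist',s)
u,v=proj(C,[.458,.283,.067]).astype(int);print(u,v)
a=im[max(v-100,0):v+80,max(u-100,0):u+100];print(max(v-100,0),max(u-100,0));cv2.imwrite('pics/c5.png',cv2.resize(a,None,fx=3.3,fy=3.3,interpolation=2))
E
```

```text
10.65 [0.4426592  0.28332252 0.21201389] 0.055776537372748076 [[0.9974, 0.0725, 0.0003], [0.0725, -0.9974, -0.0002], [0.0003, 0.0002, -1.0]]
318 210
110 218
```

View pics/c5.png

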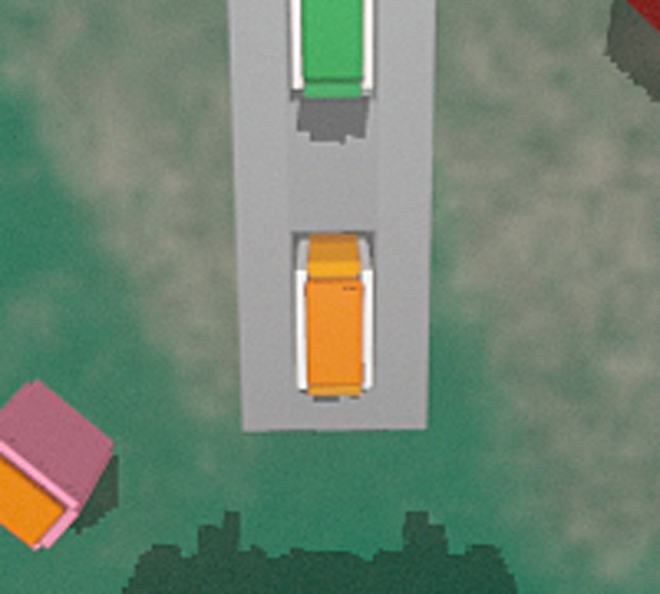

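The crop shows the orange-lidded amber cell with its lid centre near crop (334,334), which is (319,211) in the full picture. The white frosted faces are left and right, where the fingers close, and the rack lines up with the tool.

```bash
python3 - <<'E'
from h import *
s=np.load('s5.npy',allow_pickle=True).item();C=cam('wrist',s)
o=np.array([218,110]);k=3.3
f=lambda p,z:ray(C,o+np.array(p)/k-.35,z)[:2]*1000
ang=lambda d:np.degrees(np.arctan2(d[1],d[0]))
im=cv2.imread('pics/w5.png');hsv=cv2.cvtColor(im,cv2.COLOR_BGR2HSV)
L=np.array([f(p,.067) for p in [(304,281),(361,280),(364,387),(307,388)]]);print(L.round(1),L.mean(0),ang(L[0]+L[1]-L[2]-L[3]))
G=np.array([f(p,.062) for p in [(296,272),(373,272),(371,390),(297,390)]]);print('glass top',G.mean(0),ang(G[0]+G[1]-G[2]-G[3]),np.hypot(*(G[0]-G[1])))
l=ang(f((230,0),.022)-f((243,430),.022));rr=ang(f((435,0),.022)-f((427,430),.022));print('rack',l,rr,f((243,430),.022),f((427,428),.022))
R=np.array(s['orientation'])
c=np.r_[L.mean(0)/1000,.0275];print((R.T@(c-s['ee_pos'])/.3).round(4), 'toolyaw',ang(R[:2,0]))
E
```

```text
[[470.8 291.4]
 [472.  277.1]
 [444.2 274. ]
 [442.9 288.8]] [457.48524811 282.80413685] 5.791184689604193
glass top [457.08717284 282.69570152] 3.9852087870381934 19.696889245441277
rack 4.425144120216397 4.679311073209538 [415.61429843 307.3026806 ] [420.29419745 251.53456072]
[0.049  0.0052 0.6151] toolyaw 4.159421375514879
```

```bash
python3 - <<'E'
from h import *
for f,w in (('s2.npy',.0057),('s5.npy',.028)):
    s=np.load(f,allow_pickle=True).item();C=cam('wrist',s);R=np.array(s['orientation']);e=np.array(s['ee_pos'])
    print([(z,proj(C,e+R@np.array([.011,y,z])).round().tolist()) for z in(0,-.007,-.013) for y in(-w,w)])
a=cv2.imread('pics/w2.png')[230:400,260:380];b=cv2.imread('pics/w5.png')[230:400,200:440]
cv2.imwrite('pics/c6.png',np.hstack([cv2.resize(a,None,fx=2.2,fy=2.2,interpolation=2),cv2.resize(b,None,fx=2.2,fy=2.2,interpolation=2)]))
E
```

```text
[(0, [304.0, 292.0]), (0, [329.0, 292.0]), (-0.007, [303.0, 299.0]), (-0.007, [330.0, 299.0]), (-0.013, [303.0, 306.0]), (-0.013, [330.0, 306.0])]
[(0, [255.0, 292.0]), (0, [379.0, 292.0]), (-0.007, [252.0, 299.0]), (-0.007, [381.0, 299.0]), (-0.013, [249.0, 306.0]), (-0.013, [384.0, 306.0])]
```

View pics/c6.png

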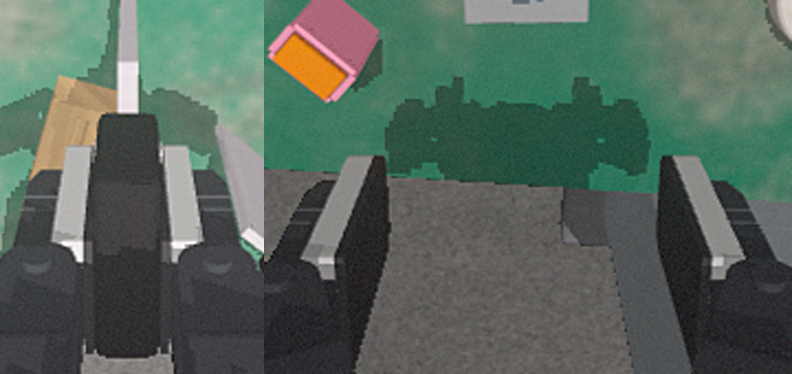

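The crop shows the closed fingertips at row 297, so they stay behind the TCP. The descent to 27 mm is safe.

move_arm --pt "-0.1 0.049 0.003 0.0 -0.013" --pt "-0.1 0.049 0.003 0.1 -0.013" --pt "-0.1 0.049 0.003 0.2 -0.013" --pt "-0.1 0.049 0.003 0.3 -0.013" --pt "-0.1 0.049 0.003 0.4 -0.013" --pt "-0.1 0.049 0.003 0.5 -0.013" --pt "-0.1 0.049 0.003 0.57 -0.013" --pt "-0.1 0.049 0.003 0.61 -0.013" --pt "-0.1 0.049 0.003 0.613 -0.013" --pt "-0.1 0.049 0.003 0.613 -0.013" --force 40

```text
t: 11.7
ee_pos: [0.4575, 0.2834, 0.0283]
orientation: [[0.997, 0.079, 0.001], [0.079, -0.997, 0.0], [0.001, -0.0, -1.0]]
contact_force: [0.7, -0.3, 0.5]
opening: 0.0469
finger_force: 0.0
```

```bash
python3 - <<'E'
from h import *
s=r.read_state();print(s['t'],s['ee_pos'],s['opening'],s['contact_force'],np.array(s['orientation']).round(4).tolist())
R=np.array(s['orientation']);print((R.T@(np.array([.4573,.2834,.0275])-s['ee_pos'])/.3).round(4))
E
```

```text
11.7 [0.45747229 0.28342542 0.02832824] 0.04692146766467145 [ 0.72564701 -0.27127874  0.54288079] [[0.9969, 0.0786, 0.0009], [0.0786, -0.9969, 0.0003], [0.0009, -0.0002, -1.0]]
[-0.0006  0.      0.0028]
```

move_arm --pt "0.2 0 0 0 0" --pt "0.4 0 0 0 0" --pt "0.6 0 0 0 0" --pt "0.8 0 0 0 0" --pt "1 0 0 0 0" --pt "1 0 0 0 0" --pt "1 0 0 0 0" --pt "1 0 0 0 0"

```text
t: 12.5
ee_pos: [0.4572, 0.284, 0.0289]
orientation: [[0.997, 0.08, 0.002], [0.08, -0.997, 0.001], [0.002, -0.001, -1.0]]
contact_force: [0.1, -0.5, 5.8]
opening: 0.0194
finger_force: 39.8
```

```bash
python3 - <<'E'
from h import *
s=r.read_state();print(s['t'],s['ee_pos'],s['opening'],s['finger_force'],s['contact_force'])
E
```

```text
12.5 [0.45715839 0.28402023 0.02893377] 0.019377416274354877 39.84610319137573 [ 0.06573346 -0.53865653  5.84652354]
```

move_arm --pt "1 0 0 -0.04 0" --pt "1 0 0 -0.1 0" --pt "1 0 0 -0.2 0" --pt "1 0 0 -0.32 0" --pt "1 0 0 -0.44 0" --pt "1 0 0.05 -0.52 0" --pt "1 0.03 0.15 -0.52 -0.2" --pt "1 0.06 0.25 -0.52 -0.4" --pt "1 0.1 0.35 -0.52 -0.6" --pt "1 0.15 0.45 -0.52 -0.8" --pt "1 0.2 0.55 -0.52 -1" --pt "1 0.2 0.6 -0.52 -1" --pt "1 0.2 0.6 -0.52 -1" --pt "1 0.2 0.6 -0.52 -1"

```text
t: 13.9
ee_pos: [0.5297, 0.11, 0.1841]
orientation: [[0.824, 0.567, -0.0], [0.567, -0.824, 0.001], [0.0, -0.001, -1.0]]
contact_force: [0.5, 0.6, -0.6]
opening: 0.0192
finger_force: 39.2
```

move_arm --pt "1 0 0 0 -0.2" --pt "1 0 0 0 -0.4" --pt "1 0 0 0 -0.6" --pt "1 0 0 0 -0.8" --pt "1 0 0 0 -1" --pt "1 0 0 0 -1" --pt "1 0 0 0 -1"

```text
t: 14.6
ee_pos: [0.5299, 0.1105, 0.184]
orientation: [[0.43, 0.903, -0.0], [0.903, -0.43, 0.0], [0.0, -0.0, -1.0]]
contact_force: [-1.0, -0.2, -1.0]
opening: 0.0196
finger_force: 39.2
```

move_arm --pt "1 0 0 0 -0.2" --pt "1 0 0 0 -0.4" --pt "1 0 0 0 -0.6" --pt "1 0 0 0 -0.8" --pt "1 0 0 0 -1" --pt "1 0 0 0 -1" --pt "1 0 0 0 -1" --pt "1 0 0 0 -1"

```text
t: 15.4
ee_pos: [0.5304, 0.1092, 0.1839]
orientation: [[-0.078, 0.997, 0.0], [0.997, 0.078, -0.0], [-0.0, 0.0, -1.0]]
contact_force: [0.3, -0.2, -0.7]
opening: 0.0195
finger_force: 39.2
```

```bash
python3 - <<'E'
from h import *
s=r.read_state();print(s['t'],s['ee_pos'],s['opening'],s['finger_force'],s['contact_force'],s['qpos'])
R=np.array(s['orientation']);print(R.round(4).tolist(),np.degrees(np.arctan2(R[1,0],R[0,0])),(R.T@(np.array([.636,-.0592,.15])-s['ee_pos'])/.3).round(4))
E
```

```text
15.4 [0.53041904 0.10919511 0.18390693] 0.019534612971131654 39.18211340904236 [ 0.30827026 -0.20055612 -0.741504  ] [ 0.34391252  0.46767015 -0.77019033  1.87531998  0.39446997  0.95666176
 -0.52746212]
[[-0.0776, 0.997, 0.0], [0.997, 0.0776, -0.0002], [-0.0002, 0.0, -1.0]] 94.45303993544806 [-0.5869  0.3073  0.1132]
```

move_arm --pt "1 -0.14 0.08 0 -0.05" --pt "1 -0.28 0.16 0 -0.1" --pt "1 -0.42 0.24 0 -0.16" --pt "1 -0.54 0.28 0 -0.16" --pt "1 -0.587 0.307 0 -0.16" --pt "1 -0.587 0.307 0.04 -0.16" --pt "1 -0.587 0.307 0.11 -0.16" --pt "1 -0.587 0.307 0.11 -0.16" --pt "1 -0.587 0.307 0.11 -0.16"

```text
t: 16.3
ee_pos: [0.6356, -0.057, 0.1506]
orientation: [[-0.165, 0.986, -0.001], [0.986, 0.165, 0.001], [0.001, -0.001, -1.0]]
contact_force: [1.1, 1.0, 0.4]
opening: 0.0191
finger_force: 39.3
```

```bash
python3 - <<'E'
from h import *
s=r.read_state();print(s['t'],s['ee_pos'],s['opening'],s['finger_force'],s['contact_force'])
R=np.array(s['orientation']);print(R.round(4).tolist(),np.degrees(np.arctan2(R[1,0],R[0,0])),(R.T@(np.array([.636,-.0592,.0645])-s['ee_pos'])/.3).round(4))
E
```

```text
16.3 [ 0.63555223 -0.05696407  0.1505969 ] 0.019119252039004546 39.28807497024536 [1.07969671 0.96677415 0.43391682]
[[-0.1652, 0.9863, -0.0014], [0.9863, 0.1653, 0.0009], [0.0011, -0.0012, -1.0]] 99.51174400971654 [-0.0079  0.0006  0.287 ]
```

move_arm --pt "1 -0.008 0.001 0.06 0.008" --pt "1 -0.008 0.001 0.12 0.008" --pt "1 -0.008 0.001 0.18 0.008" --pt "1 -0.008 0.001 0.23 0.008" --pt "1 -0.008 0.001 0.27 0.008" --pt "1 -0.008 0.001 0.287 0.008" --pt "1 -0.008 0.001 0.287 0.008" --pt "1 -0.008 0.001 0.287 0.008" --pt "1 -0.008 0.001 0.287 0.008"

```text
t: 17.2
ee_pos: [0.6377, -0.0616, 0.0656]
orientation: [[-0.159, 0.987, 0.002], [0.987, 0.159, -0.0], [-0.0, 0.001, -1.0]]
contact_force: [0.3, 0.9, -0.2]
opening: 0.0197
finger_force: 39.3
```

```bash
python3 - <<'E'
from h import *
s=r.read_state();print(s['t'],s['ee_pos'],s['opening'],s['finger_force'],s['contact_force'])
R=np.array(s['orientation']);print(R.round(4).tolist(),np.degrees(np.arctan2(R[1,0],R[0,0])),(R.T@(np.array([.636,-.0592,.0645])-s['ee_pos'])/.3).round(4))
im=r.snapshot('wrist')[:,:,::-1];C=cam('wrist',s);im2=r.snapshot('scene')[:,:,::-1]
o=np.zeros((480,790,3),np.uint8);o[:,:340]=im[:,150:490];o[:450,340:790]=cv2.resize(im2[150:270,290:410],(450,450),interpolation=2)
cv2.imwrite('pics/w7.png',o)
S=cam('scene')
th=np.radians(9.25);A=np.array([[np.cos(th),-np.sin(th)],[np.sin(th),np.cos(th)]])
for sx,sy,z in [(-.01,.018,.098),(-.01,-.018,.098),(-.01,.016,.042),(-.01,-.016,.042)]:
    w=np.array([.636,-.0592])+A@[sx,sy]
    print((sx,sy,z),((proj(S,[*w,z])-[290,150])*3.75+[340,0]).round().tolist())
E
```

```text
17.2 [ 0.63768305 -0.06156431  0.06559618] 0.01965819845303135 39.28732395172119 [ 0.33160732  0.92456151 -0.16792721]
[[-0.1586, 0.9873, 0.0015], [0.9873, 0.1586, -0.0002], [-0.0004, 0.0015, -1.0]] 99.12384516873814 [ 0.0087 -0.0043  0.0036]
(-0.01, 0.018, 0.098) [540.0, 158.0]
(-0.01, -0.018, 0.098) [575.0, 139.0]
(-0.01, 0.016, 0.042) [540.0, 229.0]
(-0.01, -0.016, 0.042) [570.0, 212.0]
```

View pics/w7.png

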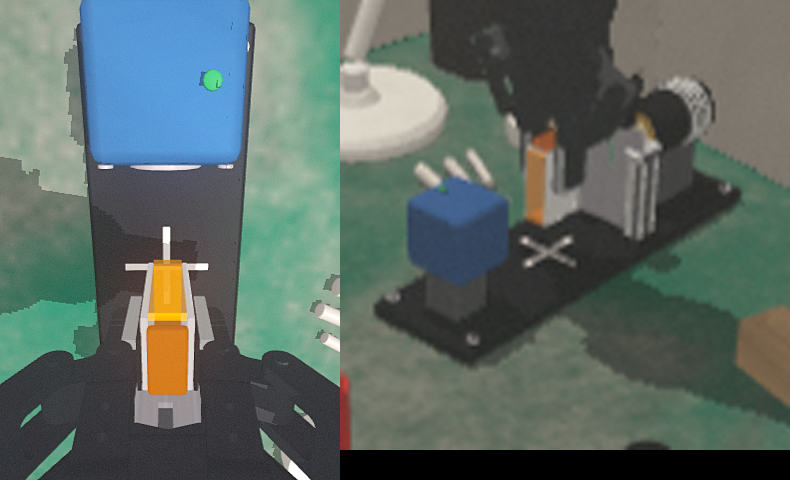

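The cell is upright above the cross. Its amber windows face the detector and lamp, and the fingers are on the white sides. I'll make a small correction and then hold still.

move_arm --pt "1 0.006 -0.003 0.003 0" --pt "1 0.006 -0.003 0.003 0" --pt "1 0.006 -0.003 0.003 0" --pt "1 0.006 -0.003 0.003 0" --pt "1 0.006 -0.003 0.003 0" --pt "1 0.006 -0.003 0.003 0"

```text
t: 17.9
ee_pos: [0.6359, -0.06, 0.0638]
orientation: [[-0.159, 0.987, -0.0], [0.987, 0.159, -0.0], [-0.0, -0.0, -1.0]]
contact_force: [0.3, 1.0, 0.1]
opening: 0.0196
finger_force: 39.3
```

```bash
python3 - <<'E'
from h import *
E=[]
for i in range(8):
    r.snapshot('top');s=r.read_state();R=np.array(s['orientation']);E.append(np.r_[R.T@(np.array([.636,-.0592,.0645])-s['ee_pos'])*1000,np.degrees(np.arctan2(R[1,0],R[0,0]))])
print(np.round(E,1),np.mean(E,0),s['opening'],s['finger_force'],s['t'])
E
```

```text
[[ 0.8  0.2 -0.7 99.1]
 [ 0.7  0.2 -0.6 99.1]
 [ 0.7  0.2 -0.6 99.1]
 [ 0.7  0.2 -0.6 99.1]
 [ 0.7  0.3 -0.7 99.1]
 [ 0.7  0.3 -0.7 99.1]
 [ 0.7  0.2 -0.6 99.1]
 [ 0.7  0.3 -0.7 99.1]] [ 0.71009948  0.24546638 -0.65276867 99.12616804] 0.01951766772022403 39.287177324295044 18.3
```

Within 1 mm of the target and steady, so I'm handing it in.

```bash
python3 -c "
from rig import r
print(r.sign_off())"
```

```text
the job is handed in; nothing more can be done
None
```

The job is handed in at about 18 s: the slit plate is home in its slot and released, and the amber cell is held still and upright above the white cross, within about 1 mm of the spot as I measured it, windows to lamp and detector.

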